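Traverse the specimen under the inspection lens

TASK

The mounted specimen is still in the loading position, short of the video lens. Feed the stage by turning its black knob, taking a fresh grip as often as needed, until the specimen is centred under the lens, then let go of the knob. The knob rides along with the stage as it turns; do not touch the stage plate or the specimen, do not knock the lens stand, and leave the other things on the bench where they are.

Things in the scene. Friction and masses are not known exactly. Their poses are not given: they have to be found in the camera images.
- stage_base: Fixed traverse stage on the bench: pale cast base 240 mm long (its x, the feed direction, away from the robot) by 210 mm wide (y) by 30 mm high, with two steel ways on top and a toothed rack along its left (+y) side. Origin: centre of its underside, on the bench top. z is up. Its position and yaw differ from run to run.
- saddle (a joint): Slide of the stage along stage_base +x, in m: 0 at the near stop (loading position, where it starts), 0.075 at the far stop; grows as the stage moves away from the robot. It carries the plate (160 mm along x by 170 mm along y, 10 mm thick, top 52 mm above the bench), the specimen in the middle of the plate, and the feed knob with its drive bracket at the plate's near left corner. Drag about 2 N besides that of the knob.
- feed_knob (a joint): Angle of the feed knob in rad, positive clockwise seen from above. Its pinion rolls on the fixed rack: each radian clockwise carries the whole stage, knob included, 10 mm in stage_base +x (63 mm a turn), counterclockwise brings it back. Stiff drag of about 0.22 N m in all (its brake is set tight, so the stage does not creep or push along easily), no spring: it stays where it is left.
- knob_grip (a point): Point on the upright axis of the feed knob, 88 mm above the bench, at half height of the knob, a good height to grip. The knob is a ribbed round black knob 34 mm in diameter and 28 mm high (from 74 to 102 mm above the bench) on a 10 mm shaft above the grey drive bracket (52 mm high, its bearing collar 58 mm). The axis is 123 mm to the left (+y) and 60 mm to the near side (-x) of the specimen's centre, and moves with the stage.
- specimen (a point): Centre of the specimen's top face, 71 mm above the bench: a 13 mm square of steel in the top of a black resin puck 30 mm in diameter, held in a steel ring 48 mm in diameter on the middle of the plate. It moves with the stage.
- stand: Fixed boom stand to the right (-y) of the stage: cast base 220 mm (x) by 150 mm (y), post 30 mm in diameter and 350 mm high, a boom 262 mm above the bench reaching to the left (+y) and carrying the lens. Origin: centre of the base's underside. Axes parallel to those of stage_base.
- lens_axis (a point): Centre of the lens's lower opening, on its vertical optical axis, 170 mm above the bench and 235 mm to the left (+y) of the stand's origin. Around it a ring lamp 60 mm in diameter; above it the black lens, 52 mm in diameter at its clamp, and a white camera up to 360 mm above the bench; on its right (-y) a focus block with two side knobs that stand out 44 mm to either side (x). In stage_base y it lies level with the specimen; 27 to 51 mm of feed brings the specimen under it.
- beaker: Glass beaker 68 mm in diameter, 90 mm high, loose bystander. Origin: centre of its underside.
- bottle: White plastic bottle 52 mm in diameter, 115 mm high, loose bystander. Origin: centre of its underside.
- flask: Conical glass flask 80 mm in diameter, 116 mm high, loose bystander. Origin: centre of its underside.
- spare_mount: Spare specimen puck on the bench, 30 mm in diameter, 16 mm high, loose bystander. Origin: centre of its underside.
- plate: The stage plate with the specimen and its ring; origin on the bench level under the specimen's centre, axes parallel to those of stage_base. Not to be touched.

How it is judged:
By the outcome, as a careful person would: the job done as asked, in the order asked, and still so for the second after the job is handed in, with the robot touching nothing.
It also fails if it takes over 54 s, if anything falls off the work surface, if the arm or the gripper's body presses on something with over 40 N, if the wrist force passes 120 N, or if a joint passes its speed limit or range.

ROBOT

A 7-joint arm with a two-finger parallel gripper is mounted at the origin on the work surface. World frame = base frame: x ahead of the robot, y to its left, z up, the work surface at z = 0. Lengths are in m, angles in rad, forces in N, time in s.
With the tool pointing down it reaches from about 0.425 to 0.925 m from the base axis. Payload 6.8 kg.
Tool frame: the origin (TCP) lies midway between the tips of the shut fingers; the grasp point (between the pads) lies 19 mm behind it; z points along the fingers, y is the line along which they close (so a half turn about z gives the same grasp; the last joint's range is limited). The gripper opens to 85 mm and grips with 20 to 120 N. Pads are 22 mm wide; open, the fingers measure 114 mm over their backs; the gripper's body (76 mm by 85 mm) begins 54 mm behind the grasp point. The pads swing forward as they close: fully open they stand 13 mm farther back than shut.
Start: joints at [-1.261, 0.477, 0.022, 1.555, -0.011, 1.109, -0.083], TCP at [0.274, 0.617, 0.231] pointing down, gripper open.
Joint ranges: [-2.96, 2.96], [-0.34, 2.1], [-1.41, 1.46], [0.24, 2.44], [-1.37, 4.51], [0.17, 1.92], [-2.96, 2.96]. Speed limits (rad/s): [2.39, 2.39, 3.14, 3.14, 3.14, 3.14, 3.14].

INTERFACE

Orientations are given as a unit quaternion [w, x, y, z].
In Python, from station import readout, imaging, hand_in gives the robot as it stands.
- The arm moves only by the tool drive_tool, never from a script. Its argument "series" is a list of rows, each a list of 5 numbers: the shift along the tool's x, y, z in cm, then the turn about the tool's z in degrees, then the closure, from -1 (fully open) to 1 (shut). A call has 1 to 8 rows; each row shifts and turns the commanded pose from where the row before left it, along the tool's axes as they then stand; what a row does not reach is not made up. A row lasts 1/10 s, in which the tool goes at most 50 mm and 8.59 degrees, less where a joint would pass 70% of its speed; a pose out of reach is approached as far as the arm can. A call with a gripper value outside its range is refused whole. The fingers move at their own pace and stop on an object; "squeeze" is the grip in N (left out, the last holds). Time passes only in rows, so rows that do not move let the fingers close. It gives the time, the measured TCP pose, the force, the opening and the grip force at its end, in the units of the state.
- readout.get_obs(): the state, without advancing time (a new reading comes with each control period).
- imaging.read_camera(name): name is "scene" or "top" or "wrist"; returns the picture (480x640x3 uint8, red, green, blue); there is no depth.
- imaging.camera_model(name): a dict with "vfov" (degrees; the focal length in pixels is half the picture's height over the tangent of half this angle, whatever the lens; pixels are square), "cx", "cy" (the principal point, pixels), "xyz" and "orientation" of the camera in the world. Camera axes: x right, y down, z forward; pixel columns grow to the right and rows downward; lengths in m; the calibration is good to about 2 mm. The wrist camera is an equidistant fisheye: a pixel r from the principal point sees the ray r / f radians off the axis. A picture is of the moment at which its call begins: read the wrist's pose just before it. camera_model takes no time and is no camera call; for the wrist camera it gives the pose at the moment of the call.
- hand_in(): hands the job in; it is judged then, once.
Trained networks look in the newest picture that a camera, given by its name, has taken for a name from the list of things; names that differ only in an ending like _2 or _b are one class to them, and where a whole thing is asked for, a point or a joint stands for the part that bears it (a point fixed in the world has none). Each returns a list of dicts, best first, with "conf" (0 to 1); they miss things now and then, are a little off and sometimes report something else, mostly with a low value. They report only what shows in the picture. A call takes as long as a camera call.
- imaging.cut_out(thing, camera): "mask" (480x640 bool, what is visible of it) and "centre" ([column, row] in pixels, amid what is visible of it).
The state is a dict: "t": time; "q": joint angles; "joint_vel": joint speeds; "joint_torque": joint torques, N m; "eef_pos": TCP position; "tool_rot": TCP orientation; "contact_force": force on the tool from outside, world axes, zero at the start; "torque": the same for the moment, N m; "gripper_width": opening from 0.0 (shut) to 1.0 (fully open); "grasp_force": force on a finger pad.
Only numpy, scipy, OpenCV 4.12 (cv2) and the standard library are available. Lean on these libraries where they do the work, as an engineer would, in place of code of your own. Each camera call takes 0.05 s, during which the arm holds its last target. There are 200 camera calls.

## Working session

There is one attempt and no reset: what is moved stays moved. The work goes in short steps, Python scripts to look and compute and a tool call to move; the robot and the scene stay as the last step left them, time stands still between calls to the robot, and variables do not carry over. Pictures are saved under pics/ and viewed, at most 10 in all, crops included, and the job is handed in when it is done.

Besides the shell and the picture viewer there is one more tool, called after "Emit:" as a command line: name --pt "numbers of a row" for each row, then --argument value for the rest. drive_tool: Moves the arm, as the interface text tells. Its arguments: {"type":"object","properties":{"series":{"type":"array"},"squeeze":{"type":"number"}},"required":["series"]}

```bash
mkdir -p pics; cat > h.py <<'E'
import numpy as np,cv2
from scipy.spatial.transform import Rotation as R
from station import readout,imaging,hand_in
def rot(q): return R.from_quat([q[1],q[2],q[3],q[0]])
def ray(m,u,v):
    f=240/np.tan(np.radians(m["vfov"]/2)); return rot(m["orientation"]).apply([(u-m["cx"])/f,(v-m["cy"])/f,1.])
def onz(m,u,v,z):
    d=ray(m,u,v); o=np.array(m["xyz"]); return o+d*(z-o[2])/d[2]
def proj(m,p):
    f=240/np.tan(np.radians(m["vfov"]/2)); c=rot(m["orientation"]).inv().apply(np.array(p)-m["xyz"]); return c[0]/c[2]*f+m["cx"],c[1]/c[2]*f+m["cy"]
E
python3 - <<'E'
from h import *
for c in("scene","top"):
    im=imaging.read_camera(c); cv2.imwrite(f"pics/{c}0.png",im[:,:,::-1]); m=imaging.camera_model(c); print(c,m)
    for t,z in(("feed_knob",.088),("specimen",.071),("knob_grip",.088),("stage_base",.015),("stand",.02),("beaker",.045),("bottle",.06),("flask",.05)):
        for r in imaging.cut_out(t,c)[:1]: print(t,round(r["conf"],2),np.round(r["centre"],1),np.round(onz(m,*r["centre"],z),4),r["mask"].sum())
o=readout.get_obs();print(o["t"],o["tool_rot"],o["eef_pos"])
E
```

```text
scene {'vfov': 54.33477659683218, 'cx': 312.30873473104816, 'cy': 243.27597791347225, 'xyz': array([1.00491582, 0.64062518, 0.81923757]), 'orientation': array([-0.13149016,  0.27346214,  0.87396353, -0.37962686])}
feed_knob 0.53 [329.8 256.7] [0.5257 0.0599 0.088 ] 253
specimen 0.95 [276.9 251.1] [ 0.6051 -0.037   0.071 ] 3440
knob_grip 0.61 [332.4 253.5] [0.5146 0.0549 0.088 ] 261
stage_base 0.82 [266.2 265.2] [ 0.6227 -0.0604  0.015 ] 7774
stand 0.91 [222.2 188.7] [ 0.5696 -0.3907  0.02  ] 7602
beaker 0.65 [336.1 386.3] [0.6927 0.3052 0.045 ] 1594
bottle 0.96 [405.5 352.1] [0.5442 0.3296 0.06  ] 1114
flask 0.87 [486.6 366.5] [0.4326 0.4372 0.05  ] 1781
top {'vfov': 45.89335291120342, 'cx': 328.6519679097943, 'cy': 241.97917280784733, 'xyz': array([0.42590057, 0.06795769, 1.31420089]), 'orientation': array([ 0.0377211 , -0.70197796,  0.71013605, -0.03886973])}
feed_knob 0.63 [330.7 257.2] [0.526  0.0611 0.088 ] 194
specimen 0.57 [374.7 237.4] [ 0.5701 -0.0366  0.071 ] 4203
knob_grip 0.57 [333.4 259.8] [0.5203 0.0553 0.088 ] 225
stand 0.94 [477.4 201.2] [ 0.6577 -0.2804  0.02  ] 9790
beaker 0.81 [215.2 183.3] [0.7014 0.3219 0.045 ] 922
bottle 0.56 [214.1 257.6] [0.5304 0.3196 0.06  ] 542
flask 0.98 [171.6 308. ] [0.4204 0.4146 0.05  ] 1055
0.9 [-3.83962881e-06  2.07381420e-01  9.78260163e-01  8.96872885e-06] [0.27388105 0.61695748 0.23130949]
```

```bash
python3 - <<'E'
import cv2,numpy as np
a=cv2.imread("pics/scene0.png")[130:430,130:530];b=cv2.imread("pics/top0.png")[110:360,240:560]
cv2.imwrite("pics/s1.png",cv2.resize(a,(800,600),interpolation=cv2.INTER_CUBIC));cv2.imwrite("pics/t1.png",cv2.resize(b,(768,600),interpolation=cv2.INTER_CUBIC))
E
```

```text
(no output)
```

View pics/s1.png

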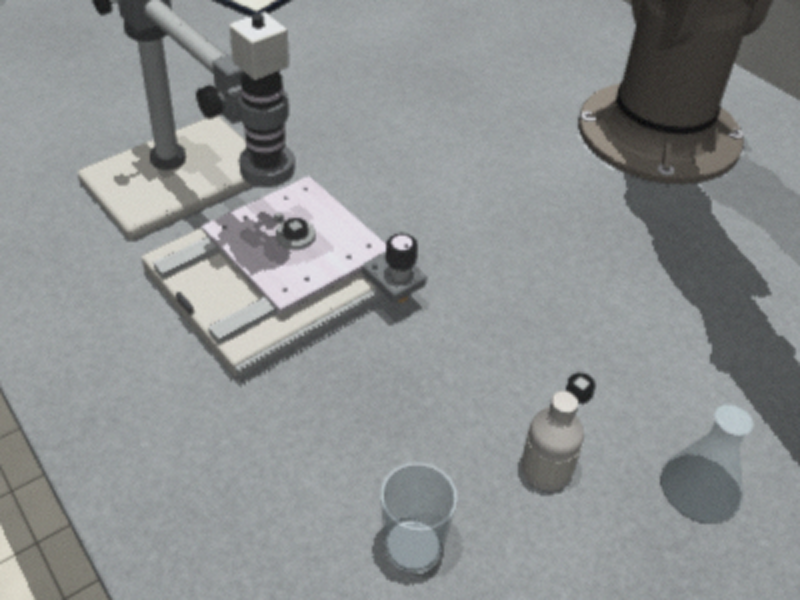

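View pics/t1.png

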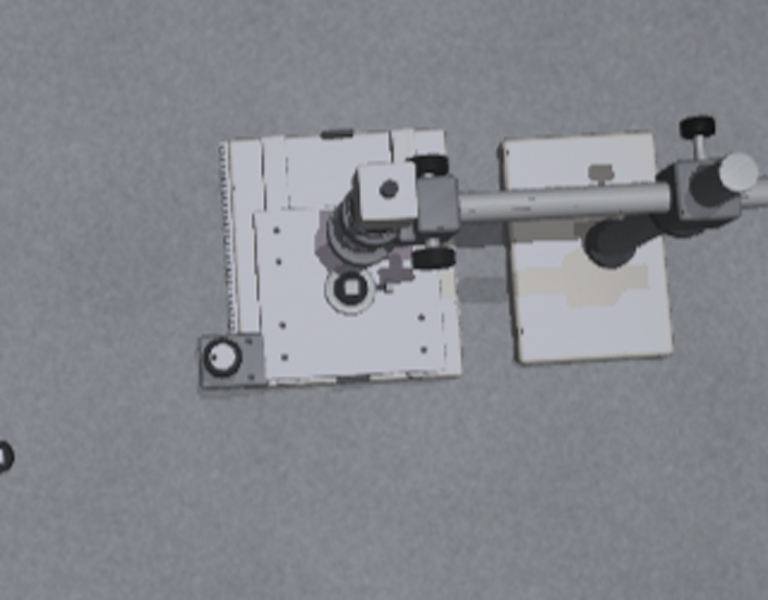

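The scene view shows the knob top at full-frame (331,251), the specimen at (278,244) and the ring lamp at about (263,213). In the top view the knob top is at (332.5,258.8), the steel square at (386.7,230), and the stand base and white camera are clear.

```bash
python3 - <<'E'
from h import *
mt=imaging.camera_model("top");ms=imaging.camera_model("scene")
T=lambda u,v,z:onz(mt,u/2.4+240,v/2.4+110,z)
S=lambda u,v,z:onz(ms,u/2+130,v/2+130,z)
p=lambda n,x:print(n,np.round(x,4))
p("knob T",T(222,357,.102));p("knob S",S(402,242,.102))
p("spec T",T(352,288,.071));p("spec S",S(296,226,.071))
c=[T(u,v,.02) for u,v in((502,140),(652,132),(672,354),(520,362))]
p("stand corners",np.array(c)); p("c",np.mean(c,0))
d=(c[0]-c[3]+c[1]-c[2]);p("yaw stand",np.degrees(np.arctan2(d[1],d[0])))
a,b,e=T(222,143,.03),T(443,130,.03),T(461,375,.03)
p("base",np.array([a,b,e]));d=a-b;p("yaw far edge",np.degrees(np.arctan2(-d[0],d[1])));d=b-e;p("yaw right",np.degrees(np.arctan2(d[1],d[0])))
p("cam top T",T(387,193,.35)); p("cam S",S(259,32,.36))
p("lamp S",S(267,167,.17))
k,s=T(222,357,.102),T(352,288,.071);d=k-s;p("yaw knob-spec",np.degrees(np.arctan2(d[1],d[0])-np.arctan2(123,-60)))
E
```

```text
knob T [0.5215 0.0574 0.102 ]
knob S [0.5217 0.058  0.102 ]
spec T [ 0.5863 -0.0634  0.071 ]
spec S [ 0.5882 -0.0591  0.071 ]
stand corners [[ 0.7361 -0.2177  0.02  ]
 [ 0.7423 -0.3638  0.02  ]
 [ 0.5259 -0.3728  0.02  ]
 [ 0.5199 -0.2274  0.02  ]]
c [ 0.631  -0.2954  0.02  ]
yaw stand 2.4778
base [[ 0.7338  0.0542  0.03  ]
 [ 0.7441 -0.159   0.03  ]
 [ 0.5075 -0.1689  0.03  ]]
yaw far edge 2.7823
yaw right 2.406
cam top T [ 0.619  -0.0607  0.35  ]
cam S [ 0.6352 -0.0341  0.36  ]
lamp S [ 0.6187 -0.0651  0.17  ]
yaw knob-spec 2.2026
```

Emit:
drive_tool --pt "-3.4 -3.1 0 0 -1" --pt "-3.4 -3.1 0 0 -1" --pt "-3.4 -3.1 0 0 -1" --pt "-3.4 -3.1 0 0 -1" --pt "-3.4 -3.1 0 0 -1" --pt "-3.4 -3.1 0 0 -1" --pt "-3.4 -3.1 0 0 -1" --pt "-3.4 -3.1 0 0 -1" --squeeze 60

```text
t: 1.7
eef_pos: [0.4224, 0.2782, 0.2316]
tool_rot: [0.0, 0.207, 0.978, 0.0]
contact_force: [0.5, 0.3, -0.5]
gripper_width: 0.998
grasp_force: 0.0
```

```bash
python3 - <<'E'
from h import *
o=readout.get_obs();print(o["t"],np.round(o["q"],3),o["tool_rot"],o["eef_pos"])
E
```

```text
1.7 [-0.832  0.196  0.145  1.962 -0.034  0.985  0.482] [2.00954964e-04 2.07402420e-01 9.78255616e-01 3.80427230e-04] [0.42243082 0.2781827  0.23163596]
```

Emit:
drive_tool --pt "-3.0 -2.7 0 0 -1" --pt "-3.0 -2.7 0 0 -1" --pt "-3.0 -2.7 0 0 -1" --pt "-3.0 -2.7 0 0 -1" --pt "-3.0 -2.7 0 0 -1" --pt "-3.0 -2.6 0 0 -1" --pt "0 0 0 -8 -1" --pt "0 0 0 -8 -1"

```text
t: 2.5
eef_pos: [0.5215, 0.0581, 0.2314]
tool_rot: [0.0, 0.068, 0.998, -0.0]
contact_force: [-0.0, 0.5, -0.9]
gripper_width: 1.0
grasp_force: 0.0
```

Emit:
drive_tool --pt "0 0 0 -8 -1" --pt "0 0 0 -8 -1" --pt "0 0 0 -8 -1" --pt "0 0 0 0 -1" --pt "0 0 0 0 -1"

```text
t: 3.0
eef_pos: [0.5211, 0.0597, 0.2314]
tool_rot: [0.0, -0.138, 0.99, 0.0]
contact_force: [-0.3, 0.5, -0.7]
gripper_width: 1.0
grasp_force: 0.0
```

```bash
cat >> h.py <<'E'
def fproj(m,p):
    f=240/np.tan(np.radians(m["vfov"]/2)); c=rot(m["orientation"]).inv().apply(np.array(p)-m["xyz"])
    rr=np.hypot(c[0],c[1]); th=np.arctan2(rr,c[2]); return c[0]/rr*th*f+m["cx"],c[1]/rr*th*f+m["cy"]
def fonz(m,u,v,z):
    f=240/np.tan(np.radians(m["vfov"]/2)); a=np.array([u-m["cx"],v-m["cy"]]); r=np.hypot(*a); t=r/f
    d=rot(m["orientation"]).apply(np.r_[a/r*np.sin(t),np.cos(t)]); o=np.array(m["xyz"]); return o+d*(z-o[2])/d[2]
E
python3 - <<'E'
from h import *
o=readout.get_obs();print(o["t"],np.round(o["q"],3),o["tool_rot"],o["eef_pos"])
m=imaging.camera_model("wrist");im=imaging.read_camera("wrist");cv2.imwrite("pics/w1.png",im[:,:,::-1]);print(m)
for t,z in(("feed_knob",.102),("specimen",.071)):
    for r in imaging.cut_out(t,"wrist")[:2]: print(t,r["conf"],r["centre"],fonz(m,*r["centre"],z))
print(fproj(m,[.5216,.0577,.102]),fproj(m,[.5868,-.0626,.071]),fproj(m,[.621,-.0606,.17]))
E
```

```text
3.0 [-0.403  0.228  0.199  1.924 -0.054  0.993  1.668] [ 1.20998310e-04 -1.37802961e-01  9.90459653e-01  7.22939156e-05] [0.52109658 0.05968194 0.23138898]
{'vfov': 65.70646984690485, 'cx': 319.8812740081193, 'cy': 241.72484220402848, 'xyz': array([0.43923616, 0.03611151, 0.3731643 ]), 'orientation': array([0.09972785, 0.59482715, 0.78652077, 0.13274074])}
feed_knob 0.56 [317.2, 227.8] [0.5193192  0.05695746 0.102     ]
specimen 0.75 [188.2, 234.3] [ 0.56511611 -0.04995352  0.071     ]
specimen 0.62 [546.0, 288.3] [0.5251731  0.30623676 0.071     ]
(np.float64(317.32854056421917), np.float64(230.7976959347994)) (np.float64(172.32557417652893), np.float64(252.4435521690348)) (np.float64(125.3520963082799), np.float64(342.36140461909747))
```

View pics/w1.png

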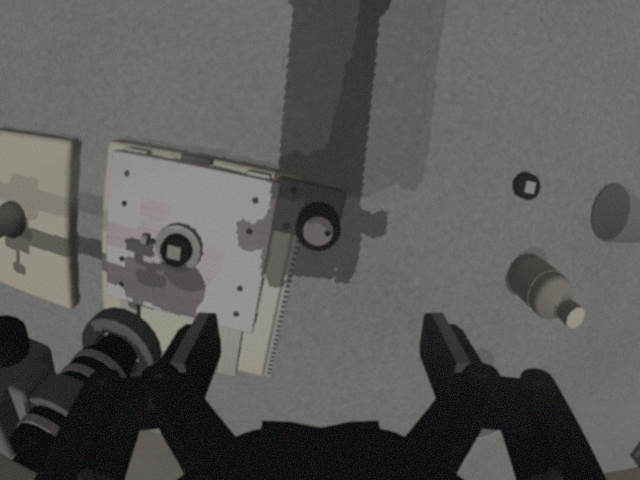

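The wrist view shows the knob top at (320,230), the specimen square at (174,254) and the lens ring at about (125,340). Those agree with my estimates to 1–2 mm, so I'm descending to grip.

Emit:
drive_tool --pt "0 -0.1 4 0 -1" --pt "0 0 4 0 -1" --pt "0 0 4 0 -1" --pt "0 0 2.5 0 -1" --pt "0 0 1.7 0 -1" --pt "0 0 0 0 -1" --pt "0 0 0 0 -1"

```text
t: 3.85
eef_pos: [0.5216, 0.0588, 0.0696]
tool_rot: [-0.0, -0.139, 0.99, -0.0]
contact_force: [-0.3, 0.5, 0.1]
gripper_width: 1.001
grasp_force: 0.0
```

Emit:
drive_tool --pt "0 0 0 0 0.3" --pt "0 0 0 0 0.5" --pt "0 0 0 0 1" --pt "0 0 0 0 1" --pt "0 0 0 0 1" --pt "0 0 0 0 1" --pt "0 0 0 0 1" --pt "0 0 0 0 1" --squeeze 60

```text
t: 4.65
eef_pos: [0.522, 0.0581, 0.0704]
tool_rot: [0.001, -0.139, 0.99, -0.0]
contact_force: [-1.8, -2.1, 7.4]
gripper_width: 0.384
grasp_force: 58.9
```

```bash
python3 - <<'E'
from h import *
o=readout.get_obs();print(o["t"],np.round(o["q"],3),o["tool_rot"],o["eef_pos"],o["contact_force"],o["torque"],o["gripper_width"],o["grasp_force"])
E
```

```text
4.65 [-0.36   0.456  0.162  2.052 -0.118  0.641  1.731] [ 7.20782678e-04 -1.39402821e-01  9.90235474e-01 -1.97973687e-04] [0.52200054 0.05814277 0.07038562] [-1.76679576 -2.1280131   7.3789022 ] [-0.41782266  0.25329104  0.08319012] 0.38431556418233115 58.92038583755493
```

Emit:
drive_tool --pt "-0.136 -0.033 0 8 1" --pt "-0.139 -0.014 0 8 1" --pt "-0.139 0.006 0 8 1" --pt "-0.137 0.025 0 8 1" --pt "-0.132 0.044 0 8 1" --pt "0 0 0 0 1" --pt "0 0 0 0 1"

```text
t: 5.35
eef_pos: [0.529, 0.0587, 0.0704]
tool_rot: [0.001, 0.208, 0.978, 0.0]
contact_force: [-0.9, -1.4, 8.4]
gripper_width: 0.383
grasp_force: 59.2
```

```bash
python3 - <<'E'
from h import *
o=readout.get_obs();print(o["t"],np.round(o["q"],3),o["tool_rot"],o["eef_pos"],o["contact_force"],o["torque"],o["gripper_width"],o["grasp_force"])
m=imaging.camera_model("top");im=imaging.read_camera("top");cv2.imwrite("pics/t2.png",cv2.resize(im[110:360,240:560,::-1],(768,600),interpolation=cv2.INTER_CUBIC))
E
```

```text
5.35 [-0.502  0.482  0.346  2.046 -0.261  0.653  1.168] [7.53990461e-04 2.08071185e-01 9.78113365e-01 2.41508458e-04] [0.52904263 0.05871324 0.07037933] [-0.91093485 -1.36962724  8.37712162] [-0.24359648  0.33663377 -0.23734273] 0.3828446337608734 59.16662335395813
```

View pics/t2.png

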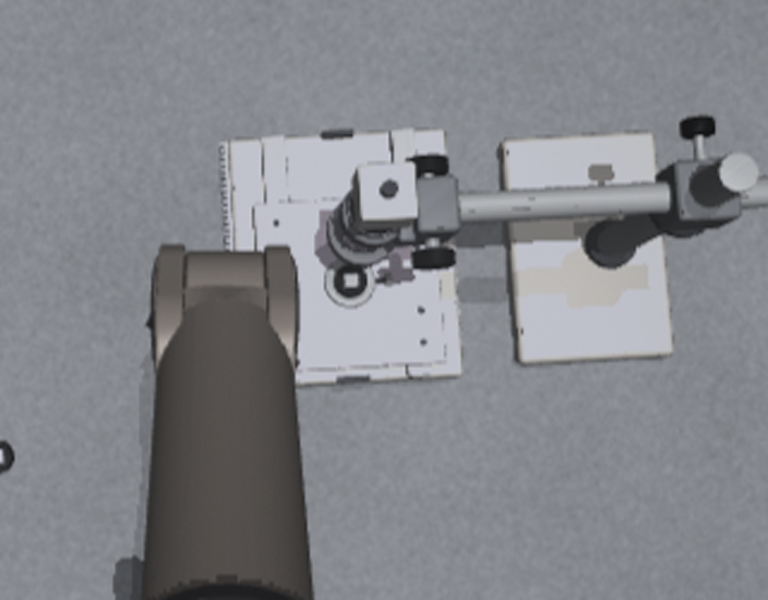

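The top view shows the stage has moved: the specimen went from crop row 288 to about 281, roughly 7 mm, and the forces are low. I'll keep turning on the same grip.

Emit:
drive_tool --pt "-0.125 0.062 0 8 1" --pt "-0.115 0.079 0 8 1" --pt "-0.103 0.094 0 8 1" --pt "-0.089 0.108 0 8 1" --pt "-0.073 0.119 0 8 1" --pt "-0.056 0.128 0 8 1" --pt "-0.037 0.135 0 8 1" --pt "-0.018 0.138 0 8 1"

```text
t: 6.2
eef_pos: [0.5406, 0.0596, 0.0704]
tool_rot: [0.001, 0.696, 0.718, 0.001]
contact_force: [-0.2, -0.5, 4.6]
gripper_width: 0.377
grasp_force: 59.2
```

Emit:
drive_tool --pt "0.001 0.14 0 8 1" --pt "0.021 0.138 0 8 1" --pt "0.04 0.134 0 8 1" --pt "0.058 0.127 0 8 1" --pt "0.075 0.118 0 8 1" --pt "0.091 0.106 0 8 1" --pt "0.105 0.093 0 8 1" --pt "0 0 0 0 1"

```text
t: 7.0
eef_pos: [0.5509, 0.0598, 0.0704]
tool_rot: [0.001, 0.952, 0.308, 0.001]
contact_force: [0.4, -0.4, 7.5]
gripper_width: 0.377
grasp_force: 59.6
```

```bash
cat > look.py <<'E'
from h import *
import sys
o=readout.get_obs();print(o["t"],np.round(o["q"],3),o["tool_rot"],o["eef_pos"],o["contact_force"],o["torque"],o["gripper_width"],o["grasp_force"])
a=imaging.read_camera("top")[170:270,340:465,::-1];b=imaging.read_camera("scene")[180:280,215:340,::-1]
cv2.imwrite(f"pics/{sys.argv[1]}.png",np.vstack([cv2.resize(x,(375,300),interpolation=cv2.INTER_CUBIC) for x in(a,b)]))
E
python3 look.py c1
```

```text
7.0 [-0.871  0.678  0.893  2.019 -0.745  0.804 -0.48 ] [6.66044858e-04 9.51505918e-01 3.07626744e-01 1.35345713e-03] [0.55086551 0.05975989 0.07041101] [ 0.39556855 -0.39227249  7.50170112] [-0.17761881 -0.02424153 -0.14998403] 0.37728878237693614 59.55630898475647
```

View pics/c1.png

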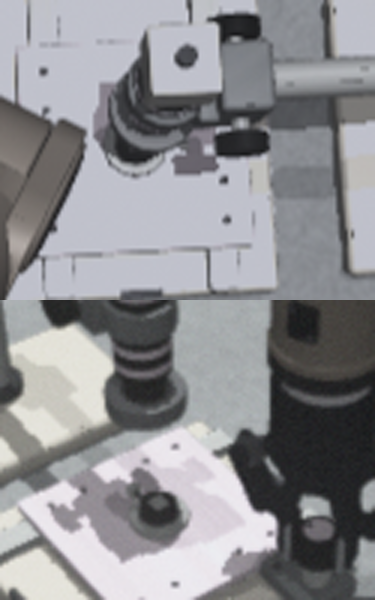

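The stage is now about 28 mm along. I'll overlay my lens and specimen estimates on the pictures to get the remaining feed.

```bash
python3 - <<'E'
from h import *
u=np.array([.9991,.0428,0]);K=6
lens=np.array([.621,-.0606,.17]); o=readout.get_obs()
spec=np.array([.5216,.0580,.071])+.060*u-.123*np.array([-.0428,.9991,0])+.0285*u
print(spec,(lens-spec)@u)
th=np.linspace(0,2*np.pi,73)
def circ(c,r): return [c+r*np.array([np.cos(t),np.sin(t),0]) for t in th]
outs=[]
for cam,(x0,y0) in(("top",(365,175)),("scene",(240,180))):
    m=imaging.camera_model(cam);im=imaging.read_camera(cam)[:,:,::-1]
    cr=cv2.resize(im[y0:y0+85,x0:x0+66],None,fx=K,fy=K,interpolation=cv2.INTER_CUBIC).copy()
    def dr(pts,col):
        for p in pts:
            a=(np.array(proj(m,p))-[x0,y0]+.5)*K; cv2.circle(cr,(int(a[0]),int(a[1])),1,col,-1)
    dr(circ(lens,.03),(0,0,255));dr(circ(spec,.015),(0,255,0));dr([spec],(0,255,0));dr(circ(spec-[0,0,.0],.024),(255,255,0))
    top=lens.copy();top[2]=.36;s=.022
    dr([top],(255,0,255))
    outs.append(cr)
cv2.imwrite("pics/ov.png",np.hstack(outs))
E
```

```text
[ 0.61528475 -0.0611015   0.071     ] 0.005731570475000171
```

View pics/ov.png

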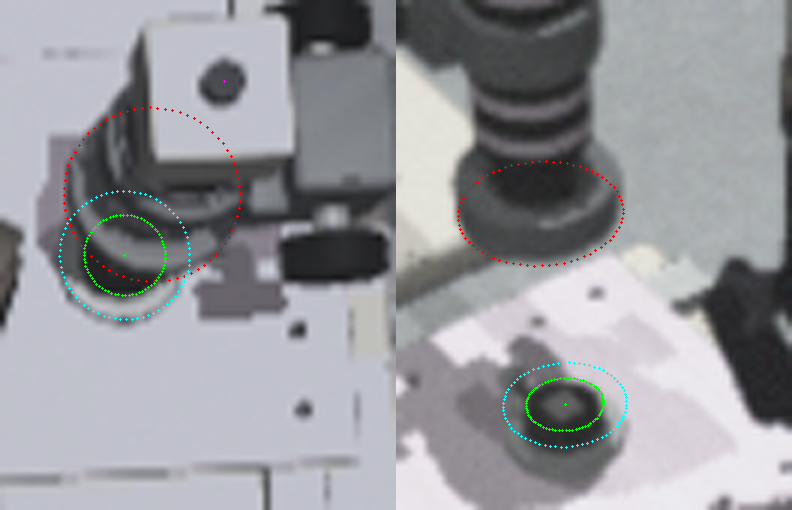

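The overlays fit in both views: the lamp circle matches its outline (scene crop x 458–623) and the puck matches too. About 5.7 mm of feed remains.

Emit:
drive_tool --pt "0.116 0.077 0 8 1" --pt "0.126 0.06 0 8 1" --pt "0.133 0.042 0 8 1" --pt "0.138 0.023 0 8 1" --pt "0 0 0 0 1" --pt "0 0 0 0 1"

```text
t: 7.8
eef_pos: [0.5565, 0.0597, 0.0705]
tool_rot: [0.0, 0.999, 0.035, 0.002]
contact_force: [1.8, -1.2, 5.7]
gripper_width: 0.381
grasp_force: 60.8
```

```bash
python3 - <<'E'
from h import *
o=readout.get_obs();print(o["t"],np.round(o["q"],3),o["tool_rot"],o["eef_pos"],o["torque"])
m=imaging.camera_model("wrist");im=imaging.read_camera("wrist");cv2.imwrite("pics/w2.png",im[:,:,::-1]);print(m["xyz"],rot(m["orientation"]).as_matrix())
print(fproj(m,[.621,-.0606,.071]),fproj(m,[.621,-.0606,.17]))
E
```

```text
7.8 [-0.937  0.764  1.023  2.01  -0.87   0.882 -0.926] [3.59464221e-04 9.99381470e-01 3.51226107e-02 1.71792676e-03] [0.5565151  0.05973836 0.07045909] [-0.30859971 -0.28294137 -0.24999803]
[0.63986464 0.06530676 0.2125286 ] [[ 6.97295827e-02 -9.43485866e-01 -3.23994145e-01]
 [-9.97565930e-01 -6.59511732e-02 -2.26419410e-02]
 [-5.44259191e-06  3.24784333e-01 -9.45788104e-01]]
(np.float64(584.9858250954316), np.float64(199.35428564413186)) (np.float64(762.0750971038485), np.float64(285.44996777771615))
```

View pics/w2.png

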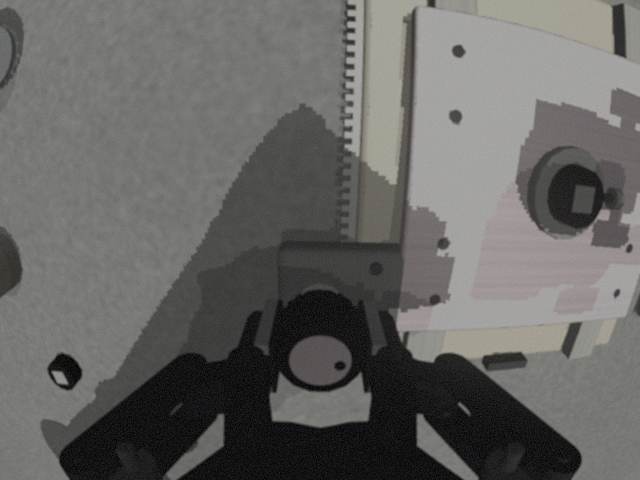

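The specimen square is at (587,199), against a predicted (585,199) for centred. I'll let go, rise, and check it against the lamp from near.

Emit:
drive_tool --pt "0 0 0 0 0" --pt "0 0 0 0 -0.4" --pt "0 0 0 0 -0.4" --pt "0 0 0 0 -0.4" --pt "0 0 0 0 -0.4" --pt "0 0 -1 0 -0.4" --pt "0 0 -3 0 -0.4" --pt "0 0 -3 0 -0.4"

```text
t: 8.65
eef_pos: [0.5544, 0.0599, 0.1404]
tool_rot: [0.0, 0.999, 0.035, -0.001]
contact_force: [-0.6, -0.2, 0.3]
gripper_width: 0.702
grasp_force: 0.0
```

Emit:
drive_tool --pt "0 0 -4 0 -0.4" --pt "0 0 -4 0 -0.4" --pt "0 0 -4 0 -0.4" --pt "-1.7 0 0 0 -0.4" --pt "0 0 0 0 -0.4" --pt "0 0 0 0 -0.4" --pt "0 0 0 0 -0.4"

```text
t: 9.35
eef_pos: [0.5378, 0.0594, 0.2588]
tool_rot: [0.0, 0.999, 0.036, -0.0]
contact_force: [1.2, 0.4, -1.0]
gripper_width: 0.702
grasp_force: 0.0
```

```bash
python3 - <<'E'
from h import *
o=readout.get_obs();print(o["t"],o["eef_pos"],o["contact_force"])
m=imaging.camera_model("wrist");im=imaging.read_camera("wrist")[:,:,::-1].copy();cv2.imwrite("pics/w3raw.png",im);print(m["xyz"])
L=np.array([.621,-.0606,0]);th=np.linspace(0,2*np.pi,90)
a=np.array(fproj(m,L+[0,0,.071]));b=np.array(fproj(m,L+[0,0,.17]));print(a,b)
x0,y0=(np.minimum(a,b)-[60,60]).astype(int);x0=max(x0,0);y0=max(y0,0)
cr=cv2.resize(im[y0:y0+150,x0:x0+200],None,fx=4,fy=4,interpolation=cv2.INTER_CUBIC)
for z,r,c in((.17,.03,(0,0,255)),(.071,.015,(0,255,0)),(.071,0,(0,255,0)),(.071,.0092,(255,0,255))):
    for t in th:
        p=(np.array(fproj(m,L+[r*np.cos(t),r*np.sin(t),z]))-[x0,y0]+.5)*4; cv2.circle(cr,tuple(p.astype(int)),1,c,-1)
cv2.imwrite("pics/w3.png",cr);print(x0,y0,cr.shape)
E
```

```text
9.35 [0.53781776 0.05938944 0.25884508] [ 1.21338092  0.41865513 -1.04057698]
[0.62178023 0.06494281 0.40054071]
[457.08024362 133.21661885] [507.38985957 142.0252801 ]
397 73 (600, 800, 3)
```

View pics/w3.png

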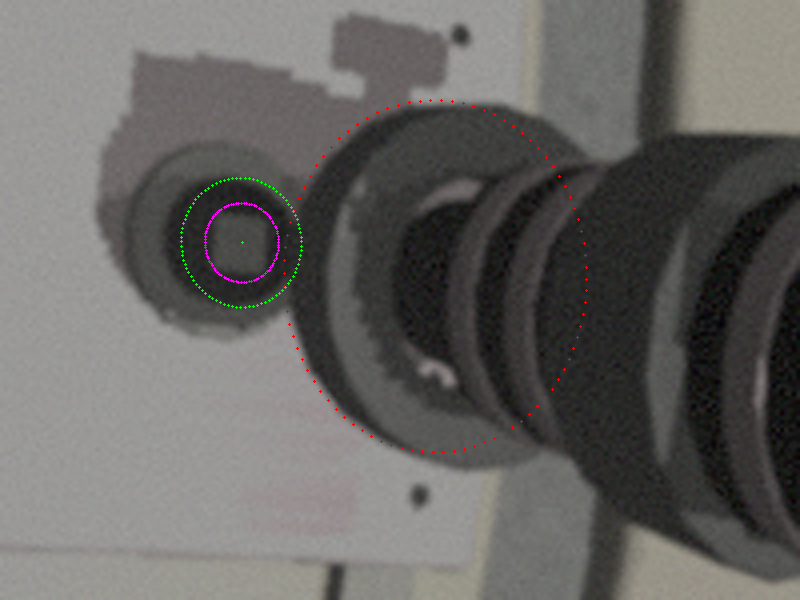

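The view from near shows the steel square at about crop (242,241), on its predicted centre, and the lamp's lower rim within about 1 mm of its circle. I'll fit both numerically.

```bash
python3 - <<'E'
from h import *
from scipy.optimize import least_squares
from scipy.ndimage import map_coordinates as mc
m=imaging.camera_model("wrist");g=cv2.GaussianBlur(cv2.imread("pics/w3raw.png",0).astype(float),(0,0),.8)
S=lambda p:mc(g,[[p[1]],[p[0]]],order=1)[0]
# lamp lower rim: outside bright -> inside dark, left-facing half
L=np.array([.621,-.0606,.17]);E=[]
for t in np.radians(np.arange(30,151,4)):   # world angle; +y side
    d=np.array([np.cos(t),np.sin(t),0]);rs=np.arange(.026,.034,.0002)
    v=np.array([S(fproj(m,L+d*r)) for r in rs]);k=np.argmax(np.gradient(v))
    if np.gradient(v)[k]>1 : E.append(L+d*rs[k])
E=np.array(E);f=least_squares(lambda c:np.hypot(E[:,0]-c[0],E[:,1]-c[1])-.03,L[:2],loss="soft_l1",f_scale=.0004)
print("lens",f.x,len(E),np.round(f.fun*1e3,1))
f2=least_squares(lambda c:np.hypot(E[:,0]-c[0],E[:,1]-c[1])-c[2],[*L[:2],.03],loss="soft_l1",f_scale=.0004);print(f2.x)
# steel square: rectified patch at z=.071, bright blob
n=81;xs=np.linspace(-.012,.012,n);P=np.array([[S(fproj(m,[.621+a,-.0606+b,.071])) for b in xs] for a in xs])
th,bw=cv2.threshold(P.astype(np.uint8),0,255,cv2.THRESH_OTSU)
N,lab,st,ce=cv2.connectedComponentsWithStats(bw);k=lab[n//2,n//2];print(th,"steel",.621+np.interp(ce[k][1],range(n),xs),-.0606+np.interp(ce[k][0],range(n),xs),st[k]*.0003)
E
```

```text
lens [ 0.62082864 -0.06172609] 30 [-0.5 -0.   0.  -0.3 -0.5 -0.4 -0.2  0.   0.1  0.3 -0.1  0.3 -0.3  4.7
  5.1  3.9  4.7 -0.3 -0.2  0.2 -0.  -0.3 -0.3  0.   0.2 -0.1 -0.2 -0.2
 -0.1 -0.2]
[ 0.62079693 -0.06046913  0.02899096]
53.0 steel 0.6206658523908524 -0.06020582120582121 [0.0054 0.0051 0.0141 0.0135 0.5772]
```

The lens x is 0.6208 and the specimen x is 0.6207, so it's centred, and the gripper is clear.

```bash
python3 -c "
from station import hand_in
print(hand_in())"
```

```text
the job is handed in; nothing more can be done
None
```

The specimen is centred under the lens to about 0.2 mm along the feed by the wrist-camera fit; I turned the knob in one grip, let go, backed the gripper clear and handed the job in.

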